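# Set the round centre stones into the mosaic panels

## Task

Set each of the four round marble stones flat into the recess of a black mosaic panel, matched by size: the smallest stone in the smallest panel, the next in the next, and so on up to the largest. Set them down gently rather than dropping them, and leave the two square marble tiles where they lie.

Things in the scene. Friction and masses are not known exactly. Their poses are not given: they have to be found in the camera images.
- stone_small: the smallest of four loose polished white marble discs, 24 mm in diameter and 20 mm thick, lying flat on the bench; about 24 g (may be up to 25 % off). Origin: centre of its underside; z up along its axis
- panel_small: the smallest of four black square wooden panels, 62 mm square and 14 mm high, fixed to the bench, yaw varies by up to 0.25 rad either way. In its middle a round recess 40 mm in diameter and 6 mm deep (flat floor 8 mm above the bench), cream with a ring of tiny flat coloured chips round its edge. Origin: centre of its underside, below the recess's centre; z up, x and y along its sides
- stone_medium: the second smallest of four loose polished white marble discs, 37 mm in diameter and 20 mm thick, lying flat on the bench; about 58 g (may be up to 25 % off). Origin: centre of its underside; z up along its axis
- panel_medium: the second smallest of four black square wooden panels, 75 mm square and 14 mm high, fixed to the bench, yaw varies by up to 0.25 rad either way. In its middle a round recess 53 mm in diameter and 6 mm deep (flat floor 8 mm above the bench), cream with a ring of tiny flat coloured chips round its edge. Origin: centre of its underside, below the recess's centre; z up, x and y along its sides
- stone_large: the second largest of four loose polished white marble discs, 50 mm in diameter and 20 mm thick, lying flat on the bench; about 106 g (may be up to 25 % off). Origin: centre of its underside; z up along its axis
- panel_large: the second largest of four black square wooden panels, 88 mm square and 14 mm high, fixed to the bench, yaw varies by up to 0.25 rad either way. In its middle a round recess 66 mm in diameter and 6 mm deep (flat floor 8 mm above the bench), cream with a ring of tiny flat coloured chips round its edge. Origin: centre of its underside, below the recess's centre; z up, x and y along its sides
- stone_extra_large: the largest of four loose polished white marble discs, 63 mm in diameter and 20 mm thick, lying flat on the bench; about 168 g (may be up to 25 % off). Origin: centre of its underside; z up along its axis
- panel_extra_large: the largest of four black square wooden panels, 101 mm square and 14 mm high, fixed to the bench, yaw varies by up to 0.25 rad either way. In its middle a round recess 79 mm in diameter and 6 mm deep (flat floor 8 mm above the bench), cream with a ring of tiny flat coloured chips round its edge. Origin: centre of its underside, below the recess's centre; z up, x and y along its sides
- square_0: loose square marble tile, 36 x 36 mm and 20 mm thick, of the same stone as the discs, lying flat among them; not to be used. Origin: centre of its underside; z up, x and y along its sides
- square_1: loose square marble tile, 48 x 48 mm and 20 mm thick, of the same stone as the discs, lying flat among them; not to be used. Origin: centre of its underside; z up, x and y along its sides
Things that resemble listed ones, but are neither listed nor needed, are in the scene too. What is shaped like the stone_large but green is not meant. Leave any yellow look-alike of the stone_medium alone.

How it is judged:
By the outcome, as a careful person would: the job done as asked, in the order asked, and still so for the second after the job is handed in, with the robot touching nothing.
It also fails if it takes over 106 s, if anything falls off the work surface, if the arm or the gripper's body presses on something with over 40 N, if the wrist force passes 120 N, or if a joint passes its speed limit or range.

## Robot

A 7-joint arm with a two-finger parallel gripper is mounted at the origin on the work surface. World frame = base frame: x ahead of the robot, y to its left, z up, the work surface at z = 0. Lengths are in m, angles in rad, forces in N, time in s.
With the tool pointing down it reaches from about 0.4 to 0.85 m from the base axis. Payload 10.4 kg.
Tool frame: the origin (TCP) lies between the finger pads; the fingertips stand 14 mm ahead of it and the grasp point (between the pads) lies 5 mm behind it (r.finger_overhang is the z of the fingertips in the tool frame, in m); z points along the fingers, y is the line along which they close (so a half turn about z gives the same grasp; the last joint's range is limited). The gripper opens to 87 mm and grips with 3 to 60 N. Pads are 19 mm wide; open, the fingers measure 117 mm over their backs; the gripper's body (75 mm by 190 mm) begins 51 mm behind the grasp point.
Start: joints at [1.098, 0.332, -0.065, 1.46, 0.022, 1.35, -0.088], TCP at [0.272, -0.563, 0.237] pointing down, gripper open.
Joint ranges: [-2.6, 2.6], [-0.5, 2.12], [-1.47, 1.34], [0.16, 2.42], [-1.27, 4.41], [0.06, 2.06], [-2.6, 2.6]. Speed limits (rad/s): [2.22, 2.22, 2.79, 2.79, 3.14, 3.14, 3.14].

## Interface

Orientations are given as a unit quaternion [x, y, z, w].
In Python, from bench import r, optics gives the robot as it stands.
- The arm moves only by the shell command python3 -m pendant 'ROWS' [FORCE]. ROWS is JSON, a list of rows, each a list of 7 numbers: the closure, from -1 (fully open) to 1 (shut), then the shift along the tool's x, y, z scaled (see below), then the turn, a rotation vector about the tool's x, y, z scaled (see below). In form: [[grip, x, y, z, rx, ry, rz], ...]. A call has 1 to 8 rows; each row is the pose to reach, as a shift and turn from the pose commanded when the call began, along the tool's axes at that moment; what a row does not reach only later rows make up. The controller multiplies each number of a shift by 0.3 m and each number of a turn by 120 degrees. A row lasts 1/8 s, in which the tool goes at most 62.5 mm and 10.7 degrees, less where a joint would pass 70% of its speed; a pose out of reach is approached as far as the arm can. A call with a number of a shift or a turn outside -1 to 1 is refused whole. A call with a gripper value outside its range is refused whole. The fingers move at their own pace and stop on an object; FORCE is the grip in N (left out, the last holds). Time passes only in rows, so rows that repeat a pose let the fingers close. It gives the time, the measured TCP pose, the force, the opening and the grip force at its end, in the units of the state.
- r.read_state(): the state, without advancing time (a new reading comes with each control period).
- optics.camera(name): name is "scene" or "side" or "wrist"; returns a dict with "pixels" (384x512x3 uint8, red, green, blue), "vfov" (degrees; the focal length in pixels is half the picture's height over the tangent of half this angle, whatever the lens; pixels are square), "cx", "cy" (the principal point, pixels), "D" ([k1, k2, p1, p2, k3] as OpenCV has them; the pictures are not rectified), "rvec" (rotation vector, rad) and "tvec" (3), from world to camera coordinates, as OpenCV has them. Camera axes: x right, y down, z forward; pixel columns grow to the right and rows downward; lengths in m; the calibration is good to about 2 mm. A picture is of the moment at which its call begins. There is no depth.
- r.close_job(): hands the job in; it is judged then, once.
The state is a dict: "time": time; "joint_positions": joint angles; "joint_vel": joint speeds; "joint_torque": joint torques, N m; "ee_pos": TCP position; "eef_rot": TCP orientation; "ft_force": force on the tool from outside, world axes, zero at the start; "torque": the same for the moment, N m; "width": finger opening in m; "grip_force": force on a finger pad.
Only numpy, scipy, OpenCV 4.12 (cv2) and the standard library are available. Lean on these libraries where they do the work, as an engineer would, in place of code of your own. Each camera call takes 0.05 s, during which the arm holds its last target. There are 200 camera calls.

## Working session

There is one attempt and no reset: what is moved stays moved. The work goes in short steps, Python scripts to look and compute and a shell command to move; the robot and the scene stay as the last step left them, time stands still between calls to the robot, and variables do not carry over. Pictures are saved under pics/ and viewed, at most 14 in all, crops included, and the job is handed in when it is done.

```bash
mkdir -p pics; ls; python3 - <<'E'
from bench import r, optics
import cv2
s=r.read_state()
print(s['time'],s['ee_pos'],s['eef_rot'],s['width'],r.finger_overhang)
for n in ["scene","side","wrist"]:
    c=optics.camera(n); cv2.imwrite(f"pics/{n}0.png",c["pixels"][:,:,::-1]); print(n,c["vfov"],c["cx"],c["cy"],c["D"],c["rvec"],c["tvec"])
E
```

```text
pics
0.0 [ 0.27158596 -0.56249618  0.23574763] [ 9.74816191e-01  2.23008693e-01 -1.83241227e-04 -6.94460201e-04] 0.08697970675920405 0.014
scene 56.2648199379676 253.8107143578575 191.88496292117688 [-0.00627756  0.          0.          0.          0.        ] [ 2.20900382  1.48769038 -0.38993392] [-0.1967798  -0.40097934  1.22271708]
side 43.98027228885417 260.22068956799853 192.052928676819 [0.02550253 0.         0.         0.         0.        ] [ 0.46708002 -2.52088883  1.44130778] [0.48100296 0.13536414 1.18672127]
wrist 66.21124526656521 260.0147477517664 186.22449151340874 [-0.05413966  0.          0.          0.          0.        ] [-2.43704799  1.53079948  0.23282267] [-0.62362814 -0.03545314  0.39165209]
```

View pics/scene0.png

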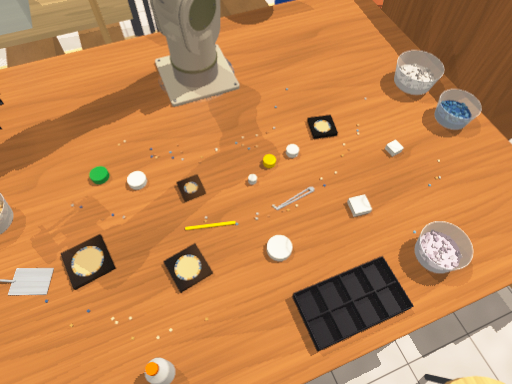

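View pics/side0.png

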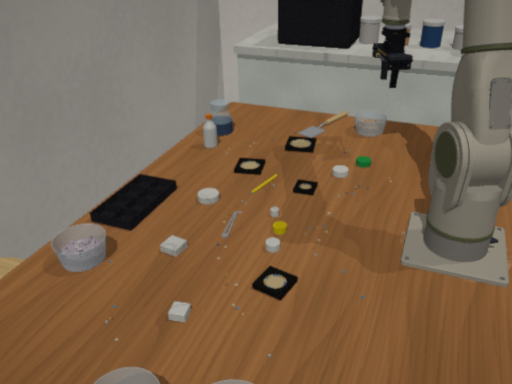

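View pics/wrist0.png

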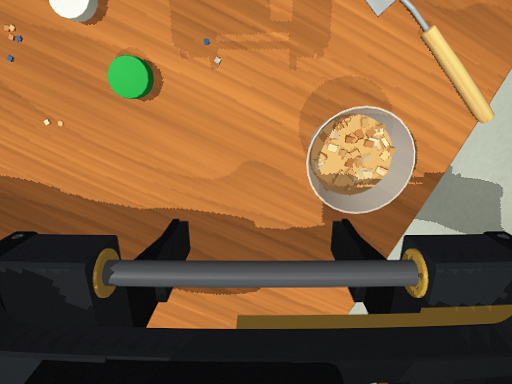

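The scene view shows the loose white stones at about (137,181), (292,151), (252,180) and (279,248). The panels are at (190,188), (322,126), (188,268) and (88,262), and the squares are at (395,148) and (359,205). The side view shows the same layout. The wrist view shows the green look-alike at (130,77).

Each silhouette is centrally symmetric about the body's centre, so I'll triangulate hull centroids from the two views.

```bash
cat > h.py <<'E'
import cv2, numpy as np
from bench import r, optics
def K(c):
    f=192/np.tan(np.radians(c["vfov"]/2)); return np.array([[f,0,c["cx"]],[0,f,c["cy"]],[0,0,1.]])
def P(c):
    return np.hstack([cv2.Rodrigues(np.array(c["rvec"],float))[0],np.array(c["tvec"],float).reshape(3,1)])
def norm(c,uv): return cv2.undistortPoints(np.array(uv,float).reshape(-1,1,2),K(c),np.array(c["D"],float)).reshape(-1,2)
def onplane(c,uv,z):
    R,t=P(c)[:,:3],P(c)[:,3]; o=-R.T@t
    d=np.c_[norm(c,uv),np.ones(len(norm(c,uv)))]@R
    return o+d*((z-o[2])/d[:,2])[:,None]
def tri(c1,u1,c2,u2):
    X=cv2.triangulatePoints(P(c1),P(c2),norm(c1,[u1]).T,norm(c2,[u2]).T).ravel(); return X[:3]/X[3]
def proj(c,X): return cv2.projectPoints(np.array(X,float).reshape(-1,1,3),np.array(c["rvec"],float),np.array(c["tvec"],float),K(c),np.array(c["D"],float))[0].reshape(-1,2)
def blobs(m,lo,hi):
    out=[]
    for k in cv2.findContours(m.astype(np.uint8),cv2.RETR_EXTERNAL,cv2.CHAIN_APPROX_NONE)[0]:
        h=cv2.convexHull(k); a=cv2.contourArea(h)
        if lo<a<hi:
            M=cv2.moments(h); out.append((np.array([M['m10'],M['m01']])/M['m00'],a,h.reshape(-1,2)))
    return out
def masks(c):
    v=c["pixels"].astype(int); mx,mn=v.max(2),v.min(2)
    return {"white":(mn>120)&(mx-mn<50),"black":(mx<55),
     "yellow":(v[:,:,0]>130)&(v[:,:,1]>0.8*v[:,:,0])&(v[:,:,2]<60),"green":(v[:,:,1]>80)&(v[:,:,0]<60)}
E
python3 - <<'E'
from h import *
cs,cd=optics.camera("scene"),optics.camera("side")
ms,md=masks(cs),masks(cd)
for n,z,lo,hi in [("white",.01,30,900),("black",.007,150,3000),("yellow",.01,50,900),("green",.01,50,900)]:
    A=blobs(ms[n],lo,hi); B=blobs(md[n],lo/2,hi)
    for a in A:
        X=onplane(cs,[a[0]],z)[0]
        if not(.1<X[0]<1.1 and abs(X[1])<.8): continue
        o=[]
        for b in B:
            T=tri(cs,a[0],cd,b[0]); e=np.linalg.norm(proj(cs,T)-a[0])+np.linalg.norm(proj(cd,T)-b[0])
            if abs(T[2]-z)<.012 and e<6: o.append((T.round(4),round(e,2),b[0].round(1)))
        w=onplane(cs,a[2],2*z); rc=cv2.minAreaRect(w[:,:2].astype(np.float32))
        print(n,a[0].round(1),int(a[1]),X[:2].round(3),"r%.3f"%np.hypot(*X[:2]),"size",np.round(rc[1],3),"ang %.0f"%rc[2],o)
E
```

```text
white [323.9 379.1] 169 [ 0.984 -0.033] r0.985 size [0.058 0.02 ] ang 68 []
white [159.6 371.4] 592 [ 0.841 -0.346] r0.909 size [0.06  0.047] ang 68 []
white [278.9 247.3] 488 [0.682 0.001] r0.682 size [0.06  0.066] ang 67 [(array([6.828e-01, 4.000e-04, 1.190e-02]), np.float64(0.41), array([207.7, 194.8]))]
white [358.8 204.9] 335 [0.652 0.249] r0.698 size [0.054 0.053] ang 83 [(array([0.6545, 0.2488, 0.0131]), np.float64(1.65), array([172. , 243.8]))]
white [  5.  213.6] 289 [ 0.33  -0.623] r0.705 size [0.029 0.114] ang 87 []
white [292.9 198.1] 230 [0.567 0.094] r0.575 size [0.017 0.124] ang 7 []
white [252.3 178.5] 53 [0.468 0.016] r0.468 size [0.019 0.029] ang 68 [(array([0.469 , 0.0156, 0.0117]), np.float64(0.09), array([274.2, 210.8]))]
white [136.4 179.8] 252 [ 0.353 -0.283] r0.452 size [0.059 0.047] ang 9 [(array([ 0.3539, -0.2827,  0.0112]), np.float64(0.01), array([340.1, 170.4]))]
white [291.9 150.1] 117 [0.42  0.161] r0.449 size [0.034 0.046] ang 54 [(array([0.4208, 0.1605, 0.0114]), np.float64(0.19), array([272.4, 243.8]))]
white [393.5 147.4] 155 [0.522 0.446] r0.686 si
[... 305 characters left out ...]
[0.103 0.1  ] ang 9 [(array([ 0.542 , -0.4427,  0.0029]), np.float64(3.62), array([300.1, 144. ]))]
black [321.8 126.6] 481 [0.37  0.287] r0.468 size [0.076 0.08 ] ang 79 [(array([0.3686, 0.2877, 0.005 ]), np.float64(0.1), array([274.7, 282.5]))]
yellow [209.7 224.9] 137 [ 0.559 -0.14 ] r0.576 size [0.127 0.008] ang 76 [(array([ 0.5568, -0.1384,  0.0032]), np.float64(1.08), array([264.2, 183. ]))]
yellow [269.1 160. ] 117 [0.428 0.085] r0.436 size [0.034 0.042] ang 68 [(array([0.4291, 0.0845, 0.0114]), np.float64(0.51), array([279.2, 227. ]))]
green [ 99. 175.] 227 [ 0.299 -0.376] r0.480 size [0.056 0.044] ang 13 [(array([ 0.2973, -0.3761,  0.0083]), np.float64(0.14), array([363.4, 161.5]))]
```

```bash
python3 - <<'E'
from h import *
cs,cd=optics.camera("scene"),optics.camera("side")
def pan(c,th):
    v=c["pixels"]; m=(v.max(2)<th).astype(np.uint8)
    return blobs(cv2.morphologyEx(m,cv2.MORPH_CLOSE,np.ones((3,3))),100,3500)
def pick(L,u): 
    q=[b for b in L if np.linalg.norm(b[0]-u)<12]; return q[0] if q else None
for n,us,ud in [("S",(190,188),(305,187)),("M",(322,126),(275,283)),("L",(188,268),(250,166)),("XL",(88,262),(301,144))]:
    for th in (70,85,100):
        a,b=pick(pan(cs,th),us),pick(pan(cd,th),ud)
        if a is None or b is None: print(n,th,"none");continue
        T=tri(cs,a[0],cd,b[0]); e=np.linalg.norm(proj(cs,T)-a[0])
        rc=cv2.minAreaRect(onplane(cs,a[2],.014)[:,:2].astype(np.float32))
        print(n,th,a[0].round(1),b[0].round(1),T.round(4),round(e,2),np.round(rc[1],3),round(rc[2]),"planes",onplane(cs,[a[0]],.007)[0,:2].round(4),onplane(cd,[b[0]],.007)[0,:2].round(4))
E
```

```text
S 70 [183.4 188.9] [304.7 187. ] [ 0.4304 -0.168   0.0006] 2.36 [0.023 0.065] 78 planes [ 0.4277 -0.1711] [ 0.4306 -0.1489]
S 85 [186.8 188.6] [305.  187.1] [ 0.4304 -0.1607  0.0022] 1.17 [0.044 0.068] 89 planes [ 0.4301 -0.1623] [ 0.4297 -0.1485]
S 100 [190.4 188. ] [304.9 187. ] [ 0.4309 -0.1523  0.0051] 0.09 [0.067 0.061] 3 planes [ 0.4318 -0.1525] [ 0.4301 -0.1488]
M 70 [321.7 126.7] [274.5 282.5] [0.369  0.2874 0.005 ] 0.03 [0.076 0.081] 78 planes [0.3703 0.2862] [0.3683 0.2897]
M 85 [321.8 126.7] [274.6 282.6] [0.3688 0.2877 0.0049] 0.02 [0.078 0.082] 78 planes [0.3703 0.2865] [0.3679 0.2899]
M 100 [321.9 126.6] [274.6 282.7] [0.3686 0.288  0.0049] 0.03 [0.079 0.084] 78 planes [0.3702 0.2868] [0.3677 0.2902]
L 70 [183. 269.] [249.4 165.9] [ 0.6455 -0.2354  0.0013] 1.41 [0.09  0.075] 11 planes [ 0.6446 -0.2369] [ 0.6429 -0.2214]
L 85 [187.3 267.7] [249.5 165.9] [ 0.6445 -0.2264  0.0045] 0.0 [0.09  0.085] 11 planes [ 0.6454 -0.2263] [ 0.6425 -0.2219]
L 100 [187.5 267.7] [249.6 166. ] [ 0.6444 -0.2262  0.0042] 0.05 [0.09  0.087] 11 planes [ 0.6456 -0.226 ] [ 0.6421 -0.2213]
XL 70 [ 87.4 261.6] [300.3 144. ] [ 0.5384 -0.448   0.0041] 0.06 [0.104 0.101] 10 planes [ 0.54  -0.447] [ 0.5365 -0.4422]
XL 85 [ 87.4 261.7] [300.2 144.1] [ 0.5386 -0.4479  0.004 ] 0.01 [0.105 0.101] 10 planes [ 0.5401 -0.4471] [ 0.5368 -0.4417]
XL 100 [ 87.2 261.7] [300.3 144.1] [ 0.5383 -0.4485  0.0038] 0.01 [0.106 0.102] 10 planes [ 0.5399 -0.4476] [ 0.5363 -0.4419]
```

```bash
cat > go.py <<'E'
import sys, numpy as np
from scipy.spatial.transform import Rotation as Ro
from bench import r
# usage: go.py x y z toolx_deg -> shift and turn from the measured pose, in pendant units
s=r.read_state(); R=Ro.from_quat(s["eef_rot"]); x,y,z,a=map(float,sys.argv[1:5])
T=Ro.from_euler('z',a,degrees=True)*Ro.from_euler('x',180,degrees=True)
d=R.inv().apply(np.array([x,y,z])-s["ee_pos"])/.3; w=np.degrees((R.inv()*T).as_rotvec())/120
print("t",round(s["time"],2),"at",np.round(s["ee_pos"],4),"toolx",np.round(np.degrees(np.arctan2(*R.as_matrix()[[1,0],0])),1),"width",round(s["width"],4),"| shift",d.round(4),"turn",w.round(4))
E
python3 go.py .469 .016 .2 92; python3 go.py .37 -.27 .2 59
```

```text
t 0.35 at [ 0.2717 -0.5628  0.2364] toolx 25.8 width 0.0869 | shift [ 1.431  -1.4514  0.1216] turn [-1.000e-04 -1.000e-04 -5.519e-01]
t 0.35 at [ 0.2717 -0.5628  0.2364] toolx 25.8 width 0.0869 | shift [ 0.7193 -0.7364  0.1214] turn [-1.000e-04 -0.000e+00 -2.769e-01]
```

```bash
python3 -m pendant '[[-1,0.719,-0.736,0.12,0,0,-0.277],[-1,0.719,-0.736,0.12,0,0,-0.277],[-1,0.719,-0.736,0.12,0,0,-0.277],[-1,0.719,-0.736,0.12,0,0,-0.277],[-1,0.719,-0.736,0.12,0,0,-0.277],[-1,0.719,-0.736,0.12,0,0,-0.277],[-1,0.719,-0.736,0.12,0,0,-0.277]]'; python3 go.py .469 .016 .2 92
```

```text
time: 1.23
ee_pos: [0.3699, -0.2707, 0.2008]
eef_rot: [0.87, 0.493, -0.0, 0.0]
ft_force: [-0.2, -0.7, -0.7]
width: 0.087
grip_force: 0.0
t 1.23 at [ 0.3699 -0.2707  0.2008] toolx 59.0 width 0.087 | shift [ 0.9893 -0.2088  0.002 ] turn [ 2.000e-04  4.000e-04 -2.749e-01]
```

```bash
cat > wr.py <<'E'
from h import *
c=optics.camera("wrist"); m=masks(c)
R,t=P(c)[:,:3],P(c)[:,3]; print("cam",(-R.T@t).round(3))
for n,z,lo in [("white",.01,150),("black",.007,700)]:
    k=m[n] if n=="white" else cv2.morphologyEx((c["pixels"].max(2)<85).astype(np.uint8),cv2.MORPH_CLOSE,np.ones((3,3)))
    for b in blobs(k,lo,40000):
        X=onplane(c,[b[0]],z)[0]; q=cv2.minAreaRect(onplane(c,b[2],2*z)[:,:2].astype(np.float32))
        if b[2].min()>1 and b[2][:,0].max()<510 and b[2][:,1].max()<382: print(n,b[0].round(1),"xy",X[:2].round(4),"size",np.round(q[1],3))
E
python3 wr.py; python3 -m pendant '[[-1,0.989,-0.209,0.1,0,0,-0.275],[-1,0.989,-0.209,0.1,0,0,-0.275],[-1,0.989,-0.209,0.1,0,0,-0.275],[-1,0.989,-0.209,0.1,0,0,-0.275],[-1,0.989,-0.209,0.1,0,0,-0.275],[-1,0.989,-0.209,0.1,0,0,-0.275],[-1,0.989,-0.209,0.1,0,0,-0.275]]'; python3 wr.py;python3 go.py .469 .016 .08 92
python3 -c "
from h import *
cv2.imwrite('pics/w1.png',optics.camera('wrist')['pixels'][:,:,::-1])"
```

```text
cam [ 0.412 -0.2    0.349]
white [252.7 183.1] xy [ 0.3519 -0.2823] size [0.051 0.048]
time: 2.15
ee_pos: [0.4692, 0.0148, 0.1704]
eef_rot: [0.695, 0.719, -0.0, -0.0]
ft_force: [1.5, -0.4, -0.6]
width: 0.0869
grip_force: 0.0
cam [0.466 0.097 0.319]
white [448.3 192.2] xy [0.6821 0.0014] size [0.062 0.072]
white [259.4 174.4] xy [0.4681 0.0148] size [0.022 0.026]
white [351.2  93.7] xy [0.558  0.1022] size [0.019 0.121]
white [212.5  22.4] xy [0.4187 0.1631] size [0.036 0.035]
t 2.2 at [0.4691 0.0144 0.1704] toolx 91.8 width 0.0869 | shift [ 0.0053 -0.      0.3015] turn [-0.0002  0.0002 -0.0013]
```

View pics/w1.png

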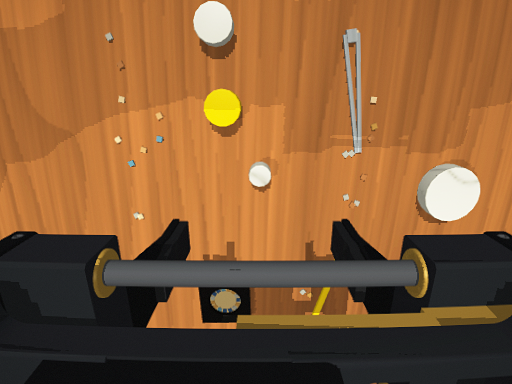

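The wrist view shows the small stone at (259,175), the yellow look-alike at (222,107), the medium stone at (212,22), the extra-large stone at (448,192) and the small panel at (225,300). All three cameras agree to about 2 mm, so I'll descend.

```bash
python3 -m pendant '[[-1,0,0,0.2,0,0,0],[-1,0,0,0.35,0,0,0],[-1,0,0,0.45,0,0,0],[-1,0,0,0.489,0,0,0],[-1,0,0,0.489,0,0,0],[1,0,0,0.489,0,0,0],[1,0,0,0.489,0,0,0],[1,0,0,0.489,0,0,0]]' 15;  python3 -m pendant '[[1,0,0,0,0,0,0],[1,0,0,0,0,0,0],[1,0,0,0,0,0,0]]'; python3 go.py .4685 .015 .0235 92
```

```text
time: 3.25
ee_pos: [0.4694, 0.0163, 0.0245]
eef_rot: [0.695, 0.719, 0.0, 0.001]
ft_force: [-0.5, 0.8, 0.4]
width: 0.0648
grip_force: 0.0
time: 3.62
ee_pos: [0.469, 0.0164, 0.0238]
eef_rot: [0.695, 0.719, -0.0, 0.0]
ft_force: [0.5, 0.3, -0.1]
width: 0.0349
grip_force: 0.0
t 3.62 at [0.469  0.0164 0.0238] toolx 92.0 width 0.0349 | shift [-0.0046 -0.0018  0.0011] turn [-0.      0.      0.0001]
```

```bash
python3 -m pendant '[[1,0,0,0,0,0,0],[1,0,0,0,0,0,0],[1,0,0,0,0,0,0],[1,0,0,-0.1,0,0,0],[1,0,0,-0.2,0,0,0],[1,0,0,-0.2,0,0,0]]'; python3 go.py .431 -.151 .085 92;  python3 go.py .431 -.151 .085 71
```

```text
time: 4.38
ee_pos: [0.4704, 0.0164, 0.0857]
eef_rot: [0.695, 0.719, 0.001, 0.002]
ft_force: [-0.8, -0.6, -1.2]
width: 0.023
grip_force: 15.0
t 4.38 at [0.4704 0.0164 0.0857] toolx 92.0 width 0.023 | shift [-0.5531 -0.1509  0.0021] turn [0.0018 0.0004 0.    ]
t 4.38 at [0.4704 0.0164 0.0857] toolx 92.0 width 0.023 | shift [-0.5531 -0.1509  0.0021] turn [0.0018 0.     0.175 ]
```

```bash
python3 -m pendant '[[1,-0.553,-0.151,-0.1,0,0,0],[1,-0.553,-0.151,-0.1,0,0,0],[1,-0.553,-0.151,-0.1,0,0,0],[1,-0.553,-0.151,-0.1,0,0,0],[1,-0.553,-0.151,-0.1,0,0,0]]'; python3 wr.py; python3 go.py .431 -.151 .0325 92; python3 -c "
from h import *
cv2.imwrite('pics/w2.png',optics.camera('wrist')['pixels'][:,:,::-1])"
```

```text
time: 5.0
ee_pos: [0.4293, -0.1503, 0.1131]
eef_rot: [0.695, 0.719, -0.0, -0.0]
ft_force: [-0.0, 0.2, -0.0]
width: 0.0232
grip_force: 15.0
cam [ 0.426 -0.068  0.262]
white [260.  238.5] xy [ 0.4305 -0.1977] size [0.036 0.045]
t 5.05 at [ 0.4296 -0.1497  0.1132] toolx 92.1 width 0.0231 | shift [-0.0046  0.0049  0.269 ] turn [-0.0003 -0.0003  0.0008]
```

View pics/w2.png

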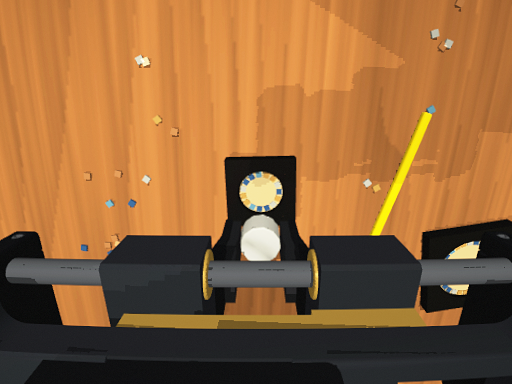

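The recess shows at about (261,192), spanning columns 239-283 and rows 171-213. The held stone is at (261,238).

```bash
python3 - <<'E'
from h import *
c=optics.camera("wrist")
print(onplane(c,[(261,192),(239,192),(283,192),(261,171)],.011).round(4))
print(onplane(c,[(225,157),(295,157)],.014).round(4))
E
python3 go.py .431 -.151 .0335 92
```

```text
[[ 0.4301 -0.1503  0.011 ]
 [ 0.4104 -0.151   0.011 ]
 [ 0.4498 -0.1495  0.011 ]
 [ 0.4294 -0.1309  0.011 ]]
[[ 0.3981 -0.1189  0.014 ]
 [ 0.458  -0.1167  0.014 ]]
t 5.15 at [ 0.4297 -0.1496  0.1134] toolx 92.1 width 0.0231 | shift [-0.0049  0.0043  0.2662] turn [-0.0003 -0.0003  0.0012]
```

```bash
python3 -m pendant '[[1,-0.003,0.003,0.12,0,0,0],[1,-0.003,0.003,0.2,0,0,0],[1,-0.003,0.003,0.25,0,0,0],[1,-0.003,0.003,0.265,0,0,0],[1,-0.003,0.003,0.272,0,0,0],[1,-0.003,0.003,0.272,0,0,0],[1,-0.003,0.003,0.272,0,0,0]]'; python3 go.py .4303 -.1506 .0318 92
```

```text
time: 6.02
ee_pos: [0.4309, -0.1521, 0.0328]
eef_rot: [0.695, 0.719, 0.0, 0.001]
ft_force: [-0.1, -0.5, -0.7]
width: 0.0234
grip_force: 15.0
t 6.03 at [ 0.4309 -0.1521  0.0328] toolx 92.0 width 0.0234 | shift [ 0.0049 -0.0017  0.0033] turn [0.0004 0.0003 0.    ]
```

```bash
python3 -m pendant '[[1,0,0,0.002,0,0,0],[1,0,0,0.004,0,0,0],[1,0,0,0.004,0,0,0]]'; python3 -m pendant '[[-0.5,0,0,0,0,0,0],[-0.5,0,0,0,0,0,0],[-0.5,0,0,0,0,0,0],[-0.5,0,0,0,0,0,0],[-0.5,0,0,-0.1,0,0,0],[-1,0,0,-0.25,0,0,0],[-1,0,0,-0.4,0,0,0],[-1,0,0,-0.4,0,0,0]]'; python3 go.py .42 .1615 .15 111
```

```text
time: 6.4
ee_pos: [0.4307, -0.152, 0.0317]
eef_rot: [0.695, 0.719, -0.0, 0.0]
ft_force: [-4.0, 0.6, 8.9]
width: 0.0231
grip_force: 15.0
time: 7.4
ee_pos: [0.4324, -0.1525, 0.1542]
eef_rot: [0.695, 0.719, 0.001, 0.003]
ft_force: [0.2, -1.2, -0.1]
width: 0.0845
grip_force: 0.0
t 7.4 at [ 0.4324 -0.1525  0.1542] toolx 92.0 width 0.0845 | shift [ 1.0474 -0.0049  0.0108] turn [ 0.0023  0.0019 -0.1583]
```

```bash
python3 wr.py; python3 -c "
from h import *
cv2.imwrite('pics/w3.png',optics.camera('wrist')['pixels'][:,:,::-1])"; python3 -m pendant '[[-1,1,-0.005,0.05,0,0,-0.158],[-1,1,-0.005,0.05,0,0,-0.158],[-1,1,-0.005,0.05,0,0,-0.158],[-1,1,-0.005,0.05,0,0,-0.158],[-1,1,-0.005,0.05,0,0,-0.158],[-1,1,-0.005,0.05,0,0,-0.158],[-1,1,-0.005,0.05,0,0,-0.158]]'; python3 wr.py; python3 go.py .42 .1615 .0235 111
```

```text
cam [ 0.429 -0.07   0.302]
white [188.9 295. ] xy [ 0.3532 -0.2996] size [0.043 0.025]
white [257.6 181.4] xy [ 0.4304 -0.1561] size [0.024 0.027]
black [256.9 175.2] xy [ 0.4295 -0.1503] size [0.061 0.064]
time: 8.38
ee_pos: [0.4179, 0.1473, 0.135]
eef_rot: [0.567, 0.824, -0.001, -0.001]
ft_force: [0.3, -1.2, 0.1]
width: 0.0868
grip_force: 0.0
cam [0.389 0.224 0.283]
white [381.8 230.9] xy [0.5526 0.145 ] size [0.016 0.042]
white [267.6 172.8] xy [0.4203 0.1603] size [0.036 0.039]
t 8.43 at [0.4181 0.1468 0.1352] toolx 110.9 width 0.0869 | shift [0.0435 0.0239 0.3722] turn [-0.0008 -0.0001 -0.0008]
```

View pics/w3.png

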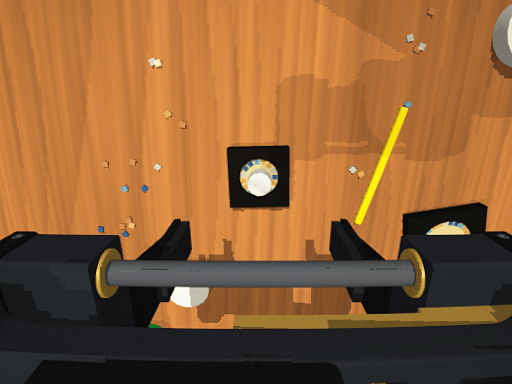

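The small stone sits in its recess at (260,184), about 3 mm off centre and flat. Next is the medium stone.

```bash
python3 -m pendant '[[-1,0.042,0.024,0.15,0,0,0],[-1,0.042,0.024,0.28,0,0,0],[-1,0.042,0.024,0.35,0,0,0],[-1,0.042,0.024,0.371,0,0,0],[-1,0.042,0.024,0.371,0,0,0],[1,0.042,0.024,0.371,0,0,0],[1,0.042,0.024,0.371,0,0,0],[1,0.042,0.024,0.371,0,0,0]]' 20;  python3 -m pendant '[[1,0,0,0,0,0,0],[1,0,0,0,0,0,0],[1,0,0,0,0,0,0],[1,0,0,0,0,0,0],[1,0,0,0,0,0,0]]'; python3 go.py .42 .1615 .0235 111
```

```text
time: 9.43
ee_pos: [0.421, 0.1622, 0.0252]
eef_rot: [0.567, 0.824, 0.0, 0.0]
ft_force: [-0.2, -0.3, 0.4]
width: 0.0649
grip_force: 0.0
time: 10.05
ee_pos: [0.4207, 0.1622, 0.0247]
eef_rot: [0.567, 0.824, -0.0, 0.0]
ft_force: [-0.1, -0.5, -0.4]
width: 0.0361
grip_force: 20.0
t 10.05 at [0.4207 0.1622 0.0247] toolx 111.0 width 0.0361 | shift [-0.0015 -0.003   0.0041] turn [-0.      0.     -0.0002]
```

```bash
python3 go.py .369 .288 .1147 111; python3 -m pendant '[[1,0,0,-0.1,0,0,0],[1,0,0,-0.2,0,0,0],[1,0.2,-0.1,-0.3,0,0,0],[1,0.453,-0.008,-0.3,0,0,0],[1,0.453,-0.008,-0.3,0,0,0],[1,0.453,-0.008,-0.3,0,0,0],[1,0.453,-0.008,-0.3,0,0,0]]'; python3 wr.py; python3 go.py .369 .288 .0327 111; python3 -c "
from h import *
cv2.imwrite('pics/w4.png',optics.camera('wrist')['pixels'][:,:,::-1])"
```

```text
t 10.05 at [0.4207 0.1622 0.0247] toolx 111.0 width 0.0361 | shift [ 0.4531 -0.0108 -0.3   ] turn [-0.      0.     -0.0002]
time: 10.92
ee_pos: [0.3698, 0.2874, 0.1143]
eef_rot: [0.567, 0.824, -0.001, -0.0]
ft_force: [-0.1, -0.2, -1.0]
width: 0.0361
grip_force: 20.0
cam [0.341 0.365 0.263]
white [259.7 234.9] xy [0.3852 0.2458] size [0.056 0.055]
black [262.1 215.1] xy [0.3804 0.2644] size [0.144 0.131]
t 10.97 at [0.37   0.2871 0.1143] toolx 110.9 width 0.0363 | shift [ 0.0043 -0.0018  0.2721] turn [-0.0004  0.0003 -0.0008]
```

View pics/w4.png

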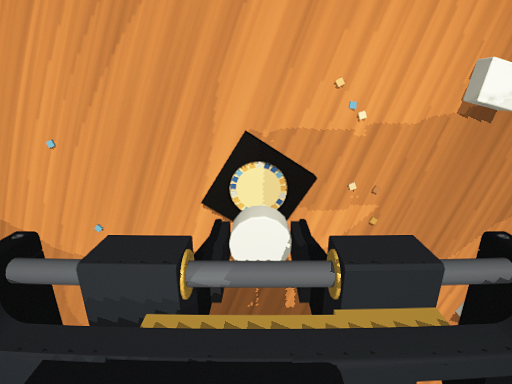

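The medium recess spans columns 230-287 with its top edge at row 161, so its centre is at about (258.5,189.5).

```bash
python3 - <<'E'
from h import *
c=optics.camera("wrist")
print(onplane(c,[(258.5,189.5),(230,189),(287,189),(258,161)],.011).round(4))
E
python3 go.py .3695 .2875 .0327 111
```

```text
[[0.3682 0.2876 0.011 ]
 [0.3441 0.2789 0.011 ]
 [0.392  0.2972 0.011 ]
 [0.3586 0.3119 0.011 ]]
t 11.07 at [0.3701 0.2871 0.1145] toolx 110.9 width 0.0363 | shift [ 0.0022 -0.0014  0.2726] turn [-0.0002  0.0003 -0.0011]
```

```bash
python3 -m pendant '[[1,0.004,-0.004,0.12,0,0,0],[1,0.004,-0.004,0.2,0,0,0],[1,0.004,-0.004,0.25,0,0,0],[1,0.004,-0.004,0.265,0,0,0],[1,0.004,-0.004,0.272,0,0,0],[1,0.004,-0.004,0.274,0,0,0],[1,0.004,-0.004,0.274,0,0,0]]'; python3 go.py .3685 .2877 .0327 111
```

```text
time: 11.95
ee_pos: [0.3686, 0.2892, 0.033]
eef_rot: [0.567, 0.824, 0.0, 0.0]
ft_force: [-0.4, 0.5, -0.8]
width: 0.036
grip_force: 20.0
t 11.95 at [0.3686 0.2892 0.033 ] toolx 111.0 width 0.036 | shift [-0.0044 -0.0019  0.0009] turn [ 0.0004  0.     -0.0003]
```

```bash
python3 -m pendant '[[1,-0.003,0,0.002,0,0,0],[1,-0.003,0,0.003,0,0,0],[1,-0.003,0,0.003,0,0,0]]'
```

```text
time: 12.32
ee_pos: [0.3687, 0.2889, 0.0326]
eef_rot: [0.566, 0.824, 0.0, 0.0]
ft_force: [-4.4, -0.7, 12.5]
width: 0.0362
grip_force: 20.0
```

Contact felt. I'll release and rise, then check.

```bash
python3 -m pendant '[[-0.4,0,0,0,0,0,0],[-0.4,0,0,0,0,0,0],[-0.4,0,0,0,0,0,0],[-0.4,0,0,0,0,0,0],[-0.4,0,0,-0.1,0,0,0],[-1,0,0,-0.25,0,0,0],[-1,0,0,-0.45,0,0,0],[-1,0,0,-0.45,0,0,0]]'; python3 wr.py;  python3 go.py .353 -.2825 .17 51; python3 go.py .45 0 .17 81; python3 -c "
from h import *
cv2.imwrite('pics/w5.png',optics.camera('wrist')['pixels'][:,:,::-1])"
```

```text
time: 13.32
ee_pos: [0.3703, 0.2897, 0.1704]
eef_rot: [0.567, 0.824, 0.003, 0.002]
ft_force: [0.1, 0.2, -0.1]
width: 0.0823
grip_force: 0.0
cam [0.34  0.366 0.319]
white [258.8 177.7] xy [0.3712 0.2862] size [0.04  0.041]
white [452.1  87.5] xy [0.5226 0.4469] size [0.046 0.037]
black [256.3 174.3] xy [0.3676 0.288 ] size [0.076 0.074]
t 13.38 at [0.3696 0.2886 0.1682] toolx 110.9 width 0.0839 | shift [-1.7581 -0.7318 -0.0074] turn [ 0.0018 -0.0006  0.4995]
t 13.38 at [0.3696 0.2886 0.1682] toolx 110.9 width 0.0839 | shift [-0.9942 -0.0933 -0.0056] turn [ 1.800e-03 -1.000e-04  2.495e-01]
```

View pics/w5.png

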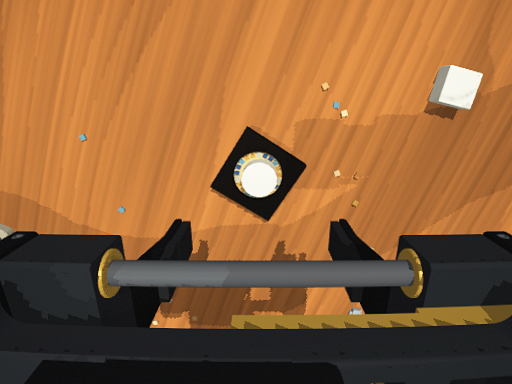

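The medium stone is flat in its recess at (259,179). Next is the large stone.

```bash
python3 -m pendant '[[-1,-0.994,-0.093,-0.005,0,0,0.25],[-1,-0.994,-0.093,-0.005,0,0,0.25],[-1,-0.994,-0.093,-0.005,0,0,0.25],[-1,-0.994,-0.093,-0.005,0,0,0.25],[-1,-0.994,-0.093,-0.005,0,0,0.25],[-1,-0.994,-0.093,-0.005,0,0,0.25]]'; python3 go.py .353 -.2825 .15 51
```

```text
time: 14.18
ee_pos: [0.4488, -0.004, 0.1664]
eef_rot: [0.763, 0.647, -0.001, -0.001]
ft_force: [-0.9, 0.6, -0.1]
width: 0.0869
grip_force: 0.0
t 14.18 at [ 0.4488 -0.004   0.1664] toolx 80.6 width 0.0869 | shift [-0.9679 -0.1633  0.0553] turn [-0.0014  0.0004  0.2468]
```

```bash
python3 -m pendant '[[-1,-0.97,-0.163,0.055,0,0,0.247],[-1,-0.97,-0.163,0.055,0,0,0.247],[-1,-0.97,-0.163,0.055,0,0,0.247],[-1,-0.97,-0.163,0.055,0,0,0.247],[-1,-0.97,-0.163,0.055,0,0,0.247],[-1,-0.97,-0.163,0.055,0,0,0.247],[-1,-0.97,-0.163,0.055,0,0,0.247]]'; python3 wr.py; python3 go.py .353 -.2825 .024 51
```

```text
time: 15.05
ee_pos: [0.3556, -0.2784, 0.1508]
eef_rot: [0.901, 0.434, -0.0, -0.001]
ft_force: [0.6, 0.3, 0.9]
width: 0.0871
grip_force: 0.0
cam [ 0.406 -0.214  0.299]
white [260.6 183.9] xy [ 0.352  -0.2821] size [0.051 0.049]
t 15.1 at [ 0.3558 -0.2783  0.151 ] toolx 51.5 width 0.0873 | shift [-0.017   0.002   0.4234] turn [-0.0006 -0.0002  0.0039]
```

```bash
python3 -m pendant '[[-1,-0.017,0.002,0.18,0,0,0],[-1,-0.017,0.002,0.33,0,0,0],[-1,-0.017,0.002,0.4,0,0,0],[-1,-0.017,0.002,0.423,0,0,0],[-1,-0.017,0.002,0.423,0,0,0],[1,-0.017,0.002,0.423,0,0,0],[1,-0.017,0.002,0.423,0,0,0],[1,-0.017,0.002,0.423,0,0,0]]' 25;  python3 -m pendant '[[1,0,0,0,0,0,0],[1,0,0,0,0,0,0],[1,0,0,0,0,0,0],[1,0,0,0,0,0,0]]'; python3 go.py .645 -.226 .115 51;python3 go.py .5 -.255 .115 51
```

```text
time: 16.1
ee_pos: [0.3528, -0.2846, 0.0252]
eef_rot: [0.901, 0.433, 0.0, 0.0]
ft_force: [0.3, -0.1, 0.4]
width: 0.0646
grip_force: 0.0
time: 16.6
ee_pos: [0.3526, -0.2844, 0.0249]
eef_rot: [0.901, 0.433, -0.0, 0.0]
ft_force: [-1.3, -0.3, 2.9]
width: 0.0492
grip_force: 25.0
t 16.6 at [ 0.3526 -0.2844  0.0249] toolx 51.3 width 0.0492 | shift [ 0.761   0.6393 -0.3004] turn [0.0001 0.     0.0028]
t 16.6 at [ 0.3526 -0.2844  0.0249] toolx 51.3 width 0.0492 | shift [ 0.3835  0.3223 -0.3005] turn [0.0001 0.     0.0028]
```

```bash
python3 -m pendant '[[1,0,0,-0.1,0,0,0],[1,0,0,-0.25,0,0,0],[1,0.15,0.13,-0.3,0,0,0],[1,0.3,0.26,-0.3,0,0,0],[1,0.5,0.42,-0.3,0,0,0],[1,0.761,0.639,-0.3,0,0,0],[1,0.761,0.639,-0.3,0,0,0],[1,0.761,0.639,-0.3,0,0,0]]';python3 -m pendant '[[1,0,0,0,0,0,0],[1,0,0,0,0,0,0]]'; python3 go.py .645 -.226 .0328 51; python3 -c "
from h import *
cv2.imwrite('pics/w6.png',optics.camera('wrist')['pixels'][:,:,::-1])"
```

```text
time: 17.6
ee_pos: [0.6476, -0.2224, 0.1129]
eef_rot: [0.9, 0.435, 0.001, -0.001]
ft_force: [-1.3, 0.1, -1.3]
width: 0.0492
grip_force: 25.0
time: 17.85
ee_pos: [0.6438, -0.227, 0.1149]
eef_rot: [0.902, 0.432, -0.0, 0.0]
ft_force: [-0.4, -0.1, -0.6]
width: 0.0494
grip_force: 25.0
t 17.85 at [ 0.6438 -0.227   0.1149] toolx 51.2 width 0.0494 | shift [0.0054 0.0008 0.2737] turn [0.0001 0.0005 0.0021]
```

View pics/w6.png

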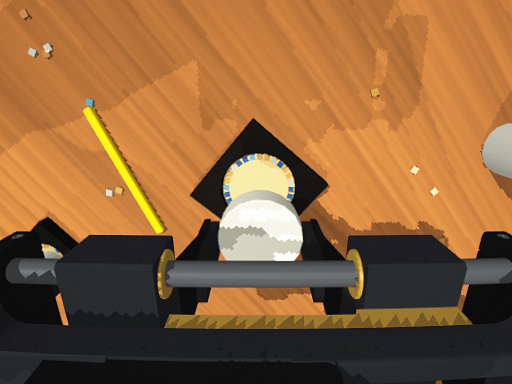

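The large recess is centred at about (259,188.5). The panel's side corners are at (190,192) and (328,186).

```bash
python3 - <<'E'
from h import *
c=optics.camera("wrist")
print(onplane(c,[(259,188.5),(223,188),(295,188)],.011).round(4), onplane(c,[(190,192),(328,186)],.014).mean(0).round(4))
E
python3 go.py .6445 -.226 .0325 51.2
```

```text
[[ 0.6436 -0.2248  0.011 ]
 [ 0.6187 -0.2042  0.011 ]
 [ 0.6692 -0.2448  0.011 ]] [ 0.6438 -0.2244  0.014 ]
t 17.95 at [ 0.6441 -0.2269  0.1152] toolx 51.3 width 0.049 | shift [ 0.0034 -0.001   0.2757] turn [0.0003 0.0003 0.0005]
```

```bash
python3 -m pendant '[[1,0.008,-0.001,0.12,0,0,0],[1,0.008,-0.001,0.2,0,0,0],[1,0.008,-0.001,0.25,0,0,0],[1,0.008,-0.001,0.265,0,0,0],[1,0.008,-0.001,0.272,0,0,0],[1,0.008,-0.001,0.274,0,0,0],[1,0.008,-0.001,0.274,0,0,0]]'; python3 go.py .6445 -.2255 .0328 51.2
```

```text
time: 18.82
ee_pos: [0.6465, -0.2239, 0.0332]
eef_rot: [0.901, 0.433, 0.0, 0.0]
ft_force: [0.3, 0.8, -1.7]
width: 0.0491
grip_force: 25.0
t 18.82 at [ 0.6465 -0.2239  0.0332] toolx 51.3 width 0.0491 | shift [-0.0082 -0.002   0.0013] turn [ 0.0004 -0.0001  0.0011]
```

```bash
python3 -m pendant '[[1,-0.006,0,0.001,0,0,0],[1,-0.006,0,0.003,0,0,0],[1,-0.006,0,0.003,0,0,0]]'
```

```text
time: 19.2
ee_pos: [0.6456, -0.2252, 0.033]
eef_rot: [0.901, 0.433, 0.001, 0.0]
ft_force: [-2.3, 1.4, 7.5]
width: 0.0495
grip_force: 25.0
```

```bash
python3 -m pendant '[[-0.5,0,0,0,0,0,0],[-0.5,0,0,0,0,0,0],[-0.5,0,0,0,0,0,0],[-0.5,0,0,0,0,0,0],[-0.5,0,0,-0.1,0,0,0],[-1,0,0,-0.25,0,0,0],[-1,0,0,-0.4,0,0,0],[-1,0,0,-0.4,0,0,0]]'; python3 wr.py;  python3 go.py .6825 .001 .15 90; python3 -c "
from h import *
cv2.imwrite('pics/w7.png',optics.camera('wrist')['pixels'][:,:,::-1])"
```

```text
time: 20.2
ee_pos: [0.6471, -0.2256, 0.1562]
eef_rot: [0.901, 0.433, 0.003, 0.002]
ft_force: [0.5, 0.2, 0.6]
width: 0.0843
grip_force: 0.0
cam [ 0.697 -0.161  0.305]
white [255.9 179.6] xy [ 0.6429 -0.2244] size [0.06  0.052]
black [256.2 178. ] xy [ 0.6437 -0.224 ] size [0.088 0.088]
t 20.25 at [ 0.6459 -0.2254  0.1535] toolx 51.3 width 0.0855 | shift [ 0.6655 -0.3765  0.0112] turn [ 1.600e-03  1.000e-04 -3.223e-01]
```

View pics/w7.png

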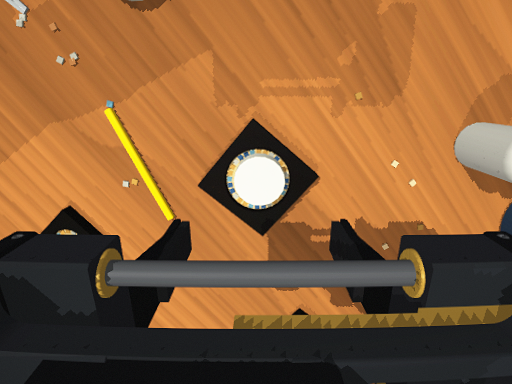

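The large stone is well centred at (258,182). Next is the extra-large stone.

```bash
python3 -m pendant '[[-1,0.665,-0.377,0.012,0,0,-0.322],[-1,0.665,-0.377,0.012,0,0,-0.322],[-1,0.665,-0.377,0.012,0,0,-0.322],[-1,0.665,-0.377,0.012,0,0,-0.322],[-1,0.665,-0.377,0.012,0,0,-0.322],[-1,0.665,-0.377,0.012,0,0,-0.322],[-1,0.665,-0.377,0.012,0,0,-0.322]]'; python3 wr.py; python3 go.py .6825 .001 .024 90
```

```text
time: 21.18
ee_pos: [0.6812, -0.0009, 0.1474]
eef_rot: [0.708, 0.706, -0.001, 0.0]
ft_force: [-0.2, -0.1, -0.1]
width: 0.0871
grip_force: 0.0
cam [0.681 0.082 0.296]
white [260.3 178.7] xy [6.81e-01 6.00e-04] size [0.064 0.062]
white [133.   73.6] xy [0.5638 0.1022] size [0.019 0.121]
t 21.23 at [ 0.6813 -0.0007  0.1476] toolx 89.8 width 0.0867 | shift [0.0059 0.0043 0.4121] turn [-0.0002  0.0004 -0.0015]
```

```bash
python3 -m pendant '[[-1,0.004,0.002,0.18,0,0,0],[-1,0.004,0.002,0.32,0,0,0],[-1,0.004,0.002,0.39,0,0,0],[-1,0.004,0.002,0.411,0,0,0],[-1,0.004,0.002,0.411,0,0,0],[1,0.004,0.002,0.411,0,0,0],[1,0.004,0.002,0.411,0,0,0],[1,0.004,0.002,0.411,0,0,0]]' 30;  python3 -m pendant '[[1,0,0,0,0,0,0],[1,0,0,0,0,0,0],[1,0,0,0,0,0,0]]'; python3 go.py .6 -.24 .13 70; python3 go.py .539 -.447 .125 51
```

```text
time: 22.22
ee_pos: [0.6823, 0.0024, 0.0254]
eef_rot: [0.707, 0.707, 0.0, 0.0]
ft_force: [-0.1, -0.1, 0.2]
width: 0.0642
grip_force: 0.0
time: 22.6
ee_pos: [0.6822, 0.0024, 0.0252]
eef_rot: [0.707, 0.707, 0.0, 0.0]
ft_force: [-0.6, -0.2, 5.6]
width: 0.062
grip_force: 30.0
t 22.6 at [0.6822 0.0024 0.0252] toolx 90.0 width 0.062 | shift [-0.8081 -0.2734 -0.3492] turn [0.0003 0.     0.1664]
t 22.6 at [0.6822 0.0024 0.0252] toolx 90.0 width 0.062 | shift [-1.4982 -0.4764 -0.3325] turn [ 3.000e-04 -0.000e+00  3.247e-01]
```

```bash
python3 -m pendant '[[1,0,0,-0.1,0,0,0],[1,0,0,-0.25,0,0,0],[1,-0.1,-0.04,-0.35,0,0,0],[1,-0.25,-0.09,-0.35,0,0,0.05],[1,-0.45,-0.15,-0.35,0,0,0.1],[1,-0.65,-0.22,-0.35,0,0,0.166],[1,-0.808,-0.273,-0.35,0,0,0.166],[1,-0.808,-0.273,-0.35,0,0,0.166]]'; python3 go.py .539 -.447 .12 51
```

```text
time: 23.6
ee_pos: [0.5974, -0.2463, 0.1289]
eef_rot: [0.821, 0.571, -0.002, 0.0]
ft_force: [-0.1, 1.0, -1.3]
width: 0.0626
grip_force: 30.0
t 23.6 at [ 0.5974 -0.2463  0.1289] toolx 69.6 width 0.0626 | shift [-0.6948  0.051   0.0317] turn [-0.0003  0.0016  0.1549]
```

```bash
python3 -m pendant '[[1,-0.15,0.01,0.03,0,0,0.03],[1,-0.35,0.02,0.03,0,0,0.08],[1,-0.55,0.04,0.03,0,0,0.12],[1,-0.71,0.048,0.03,0,0,0.155],[1,-0.71,0.048,0.03,0,0,0.155],[1,-0.71,0.048,0.03,0,0,0.155],[1,-0.71,0.048,0.03,0,0,0.155]]'; python3 go.py .539 -.447 .0332 51;  python3 -c "
from h import *
cv2.imwrite('pics/w8.png',optics.camera('wrist')['pixels'][:,:,::-1])"
```

```text
time: 24.48
ee_pos: [0.542, -0.443, 0.1207]
eef_rot: [0.9, 0.435, 0.0, -0.0]
ft_force: [-0.4, -0.2, -2.7]
width: 0.062
grip_force: 30.0
t 24.48 at [ 0.542  -0.443   0.1207] toolx 51.6 width 0.062 | shift [-0.0171  0.0006  0.2915] turn [-0.0002 -0.0005  0.0052]
```

View pics/w8.png

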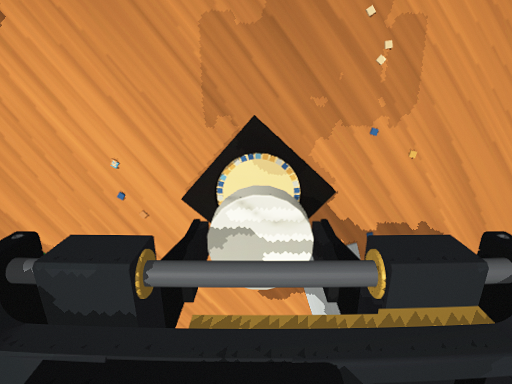

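The extra-large panel's corners are at (181,197) and (338,190). The recess spans columns 217-301 with its top at row 152.

```bash
python3 - <<'E'
from h import *
c=optics.camera("wrist")
print(onplane(c,[(259,193),(259,152)],.011).round(4), onplane(c,[(181,197),(338,190)],.014).mean(0).round(4))
E
python3 go.py .539 -.447 .0332 51.5
```

```text
[[ 0.5377 -0.4458  0.011 ]
 [ 0.5616 -0.4158  0.011 ]] [ 0.5382 -0.4455  0.014 ]
t 24.57 at [ 0.5417 -0.4437  0.1209] toolx 51.6 width 0.0619 | shift [-0.0144 -0.      0.2922] turn [ 0.     -0.0002  0.0007]
```

```bash
python3 -m pendant '[[1,-0.012,-0.004,0.12,0,0,0],[1,-0.012,-0.004,0.21,0,0,0],[1,-0.012,-0.004,0.265,0,0,0],[1,-0.012,-0.004,0.282,0,0,0],[1,-0.012,-0.004,0.288,0,0,0],[1,-0.012,-0.004,0.291,0,0,0],[1,-0.012,-0.004,0.291,0,0,0]]'; python3 go.py .5382 -.4458 .0332 51.5
```

```text
time: 25.45
ee_pos: [0.538, -0.4474, 0.0342]
eef_rot: [0.901, 0.434, 0.0, 0.001]
ft_force: [-0.6, -0.5, -0.8]
width: 0.0624
grip_force: 30.0
t 25.45 at [ 0.538  -0.4474  0.0342] toolx 51.4 width 0.0624 | shift [ 0.0047 -0.0028  0.0033] turn [ 0.0005  0.     -0.0004]
```

```bash
python3 -m pendant '[[1,0.002,0,0.001,0,0,0],[1,0.002,0,0.003,0,0,0],[1,0.002,0,0.003,0,0,0]]'
```

```text
time: 25.82
ee_pos: [0.5383, -0.4467, 0.0332]
eef_rot: [0.901, 0.434, 0.0, 0.0]
ft_force: [-1.4, 2.3, 4.6]
width: 0.0621
grip_force: 30.0
```

```bash
python3 -m pendant '[[-0.8,0,0,0,0,0,0],[-0.8,0,0,0,0,0,0],[-0.8,0,0,0,0,0,0],[-0.8,0,0,0,0,0,0],[-1,0,0,-0.1,0,0,0],[-1,0,0,-0.25,0,0,0],[-1,0,0,-0.4,0,0,0],[-1,0,0,-0.4,0,0,0]]'; python3 -m pendant '[[-1,0,0,-0.2,0,0,0],[-1,0,0,-0.2,0,0,0]]'; python3 wr.py; python3 -c "
from h import *
a=optics.camera('scene')['pixels'][100:310,50:350,::-1]; b=optics.camera('wrist')['pixels'][:,:,::-1]
cv2.imwrite('pics/f1.png',cv2.resize(a,None,fx=2.6,fy=2.6)); cv2.imwrite('pics/f2.png',b)"
```

```text
time: 26.82
ee_pos: [0.5399, -0.4478, 0.1573]
eef_rot: [0.901, 0.434, 0.002, 0.003]
ft_force: [-0.1, -0.2, -1.2]
width: 0.0868
grip_force: 0.0
time: 27.08
ee_pos: [0.5398, -0.4476, 0.2173]
eef_rot: [0.901, 0.434, 0.002, 0.003]
ft_force: [0.7, -0.4, 0.2]
width: 0.0869
grip_force: 0.0
cam [ 0.589 -0.382  0.366]
white [313.6 233. ] xy [ 0.5378 -0.5663] size [0.079 0.061]
white [257.6 167.7] xy [ 0.5354 -0.4496] size [0.066 0.064]
black [256.3 163.3] xy [ 0.5373 -0.4447] size [0.101 0.101]
```

View pics/f1.png

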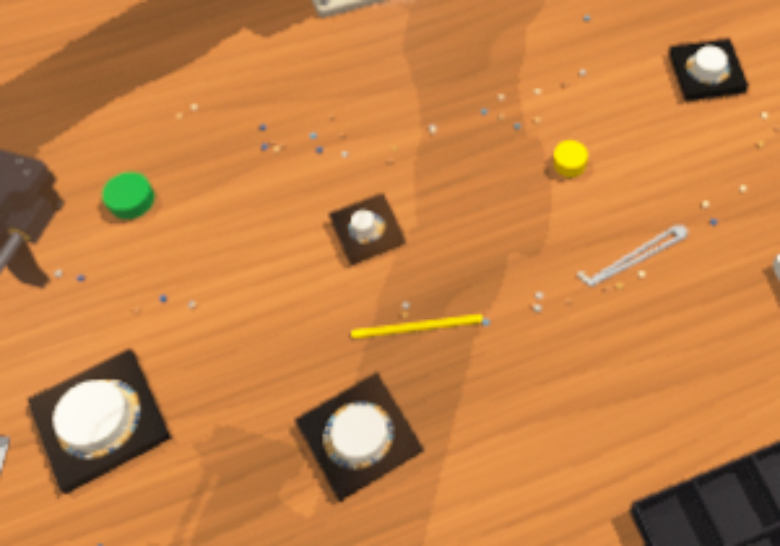

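View pics/f2.png

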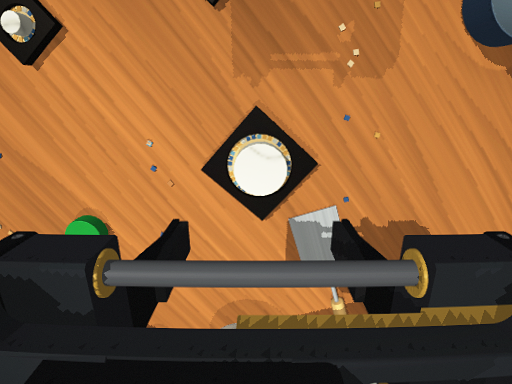

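The scene crop shows all four stones seated in their panels, with the tiles, the yellow disc and the green disc untouched. The wrist view shows the extra-large stone flat at (260,169), inside its ring at about 3 mm off centre. I'll hand it in.

```bash
python3 -c "
from bench import r
print(r.close_job())"
```

```text
the job is handed in; nothing more can be done
None
```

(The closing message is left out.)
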